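# Make up two laptop repair kits

### The job

Make up two repair kits: the blue tray gets the black fan in one compartment, the finned heat sink in the other and the bit tube upright in its socket, pushed fully home so that its black band comes down to the rim. The yellow tray gets the green memory module in one compartment and the battery pack in the other. Lay the parts flat, top face still up, and leave the old beige fan with the red hub where it lies.

Things in the scene. Friction and masses are not known exactly. Their poses are not given: they have to be found in the camera images.
- tray_blue: Fixed blue tray, 268 (x) x 128 (y) mm, walls 24 high, 4 thick; origin: underside centre, on the table, z up. Two compartments, inside 104 (x) x 120 (y), centred at x = +78 and -78, y = 0, floor at z = 4. At the origin, between cross walls at x = +-24, stands a round socket: bore 34 across, flaring to 41 over its top 8 mm, bottom = tray floor (z = 4), rim at z = 42, 47 across outside.
- tray_yellow: Fixed yellow tray, 268 (x) x 128 (y) mm, walls 24 high, 4 thick; origin: underside centre, on the table, z up. Two compartments, inside 104 (x) x 120 (y), centred at x = +78 and -78, y = 0, floor at z = 4. At the origin, between cross walls at x = +-24, stands a round socket: bore 34 across, flaring to 41 over its top 8 mm, bottom = tray floor (z = 4), rim at z = 42, 47 across outside.
- fan: new cooling fan with a black square frame, black blades over a grey disc and a silver hub, 50 x 50 x 14 mm, 0.04 kg or so, loose and lying flat on the table; origin at the centre of its underside, x and y along its sides, z up.
- old_fan: worn cooling fan with a beige square frame and a red hub; it is not used and must not be moved, 50 x 50 x 14 mm, 0.04 kg or so, loose and lying flat on the table; origin at the centre of its underside, x and y along its sides, z up. Its beige frame and red hub tell it from the new fan.
- heatsink: heat sink of silver aluminium fins on a copper base, 40 x 40 x 20 mm, about 0.09 kg, loose, lying base down; origin at the centre of its underside, x along the fins, z up.
- memory: green memory module with four black chips and a brass-coloured edge strip, 68 (x) x 30 (y) x 8 mm (z), about 0.025 kg, loose, lying flat; origin at the centre of its underside, x along its length, z up.
- battery: black battery pack with a white label and small brass contacts, 80 (x) x 36 (y) x 14 mm (z), about 0.09 kg, loose, lying flat; origin at the centre of its underside, x along its length, z up.
- bit_tube: closed aluminium tube for driver bits, 26 mm in diameter and 85 mm tall, standing upright and loose, about 0.07 kg, red cap (the top 10 mm) and a black band from 38 to 44 mm above its foot; origin at the centre of its foot, z up along the tube. When it stands on the bottom of a tray's socket the band begins at the rim and 47 mm stand out.

How it is judged:
At the end, for the whole second after the job is handed in: Fan and heat sink in different compartments of the blue tray, memory and battery of the yellow: flat (0.15 rad), top up, within 5 mm of the floor, at rest; bit tube upright (0.15 rad) in the blue socket, within 8 mm of its axis and 5 mm of its bottom; old fan within 20 mm of its start (((x of fan in the frame of tray_blue between 0.026 and 0.13 m and x of heatsink in the frame of tray_blue between -0.13 and -0.026 m) or (x of fan in the frame of tray_blue between -0.13 and -0.026 m and x of heatsink in the frame of tray_blue between 0.026 and 0.13 m)) and y of fan in the frame of tray_blue between -0.06 and 0.06 m and z of fan in the frame of tray_blue between 0 and 0.009 m and angle between each of fan, heatsink, memory, battery, bit_tube's own z axis and vertical below 0.15 rad and y of heatsink in the frame of tray_blue between -0.06 and 0.06 m and z of heatsink in the frame of tray_blue between 0 and 0.009 m and ((x of memory in the frame of tray_yellow between 0.026 and 0.13 m and x of battery in the frame of tray_yellow between -0.13 and -0.026 m) or (x of memory in the frame of tray_yellow between -0.13 and -0.026 m and x of battery in the frame of tray_yellow between 0.026 and 0.13 m)) and y of memory in the frame of tray_yellow between -0.06 and 0.06 m and z of memory in the frame of tray_yellow between 0 and 0.009 m and y of battery in the frame of tray_yellow between -0.06 and 0.06 m and z of battery in the frame of tray_yellow between 0 and 0.009 m and horizontal distance between bit_tube and tray_blue below 0.008 m and z of bit_tube in the frame of tray_blue below 0.009 m and distance of old_fan from where it was at the start of the episode below 0.02 m and linear speed of each of fan, heatsink, memory, battery, bit_tube below 0.02 m/s); the robot touches nothing.
It fails at once if the old beige fan was moved by more than 20 mm (distance of old_fan from where it was at the start of the episode above 0.02 m).
It also fails if it takes over 144 s, if anything falls off the work surface, if the arm or the gripper's body presses on something with over 40 N, if the wrist force passes 120 N, or if a joint passes its speed limit or range.

### The arm

A 7-joint arm with a two-finger parallel gripper is mounted at the origin on the work surface. World frame = base frame: x ahead of the robot, y to its left, z up, the work surface at z = 0. Lengths are in m, angles in rad, forces in N, time in s.
With the tool pointing down it reaches from about 0.425 to 0.95 m from the base axis. Payload 4.7 kg.
Tool frame: the origin (TCP) lies between the finger pads; the fingertips stand 25 mm ahead of it and the grasp point (between the pads) lies 6 mm ahead of it; z points along the fingers, y is the line along which they close (so a half turn about z gives the same grasp; the last joint's range is limited). The gripper opens to 85 mm and grips with 20 to 120 N. Pads are 22 mm wide; open, the fingers measure 114 mm over their backs; the gripper's body (76 mm by 85 mm) begins 54 mm behind the grasp point. The pads swing forward as they close: fully open they stand 13 mm farther back than shut.
Start: joints at [-1.224, 0.469, -0.049, 1.532, 0.024, 1.141, -0.082], TCP at [0.248, 0.628, 0.227] pointing down, gripper open.
Joint ranges: [-2.59, 2.59], [-0.33, 1.99], [-1.39, 1.29], [0.1, 2.45], [-1.04, 4.18], [0.21, 1.99], [-2.66, 2.66]. Speed limits (rad/s): [2.57, 2.57, 3.14, 3.14, 3.14, 3.14, 3.14].

### API

Orientations are given as a 3x3 rotation matrix whose columns are the frame's x, y, z axes.
In Python, from rig import * gives the robot as it stands. Calls block until the motion is done:
- movep(position, orientation): joint-space move of the TCP to a pose.
- move_l(position, attitude=None, feed=0.15, until_force=None): straight line of the TCP; attitude=None keeps the orientation; feed is the mean speed in m/s. With until_force (N) it stops when the force on the tool has changed by that much, and returns True; else False.
- move_joints(angles): joint-space move.
- command_gripper(opening, newtons=None): finger opening in m; newtons is the grip in N (None keeps the last); returns when the fingers have stopped.
- sleep(seconds).
- inverse_kinematics(position, orientation): joint angles nearest the present ones, or None.
- sense(): the state.
- camera(name): name is "scene" or "top" or "wrist"; returns (picture, depth): 420x560x3 uint8, red, green, blue; 420x560 float32, m along the optical axis (not along the pixel's ray), 0 where there is no reading.
- camera_params(name): a dict with "K" (3x3 intrinsics, pixels), "dist" ([k1, k2, p1, p2, k3] as OpenCV has them; the pictures are not rectified), "position" and "rotation" of the camera in the world; the wrist camera has in their place "tool_from_camera" (4x4, takes a point from camera to tool coordinates, whose origin is the TCP and whose axes are the flange's). Camera axes: x right, y down, z forward; pixel columns grow to the right and rows downward; lengths in m; the calibration is good to about 2 mm. A picture is of the moment at which its call begins: read the wrist's pose just before it. camera_params takes no time and is no camera call.
A pose or a line that the arm cannot do raises Unreachable and nothing moves.
- finish_job(): hands the job in; it is judged then, once.
The state is a dict: "time_s": time; "joint_pos": joint angles; "qd": joint speeds; "joint_efforts": joint torques, N m; "position": TCP position; "tcp_rot": TCP orientation; "wrist_force": force on the tool from outside, world axes, zero at the start; "ft_torque": the same for the moment, N m; "finger_gap": finger opening in m; "gripper_force": force on a finger pad.
Only numpy, scipy, OpenCV 4.12 (cv2) and the standard library are available. Lean on these libraries where they do the work, as an engineer would, in place of code of your own. Each camera call takes 0.05 s, during which the arm holds its last target. There are 200 camera calls.

## Working session

There is one attempt and no reset: what is moved stays moved. The work goes in short steps, each a Python script; the robot and the scene stay as the last script left them, time stands still between calls to the robot, and variables do not carry over. Pictures are saved under pics/ and viewed, at most 14 in all, crops included, and the job is handed in when it is done.

```bash
mkdir -p pics; python3 - <<'E'
from rig import *
import cv2,numpy as np
for n in("top","scene"):
    p,d=camera(n); np.savez(f"pics/{n}.npz",p=p,d=d); cv2.imwrite(f"pics/{n}0.png",p[:,:,::-1])
    c=camera_params(n); print(n,c)
s=sense(); print(s["time_s"],s["position"],s["tcp_rot"],s["finger_gap"])
E
```

```text
top {'K': array([[531.88056125,   0.        , 279.84800076],
       [  0.        , 531.88056125, 217.96235673],
       [  0.        ,   0.        ,   1.        ]]), 'dist': array([-0.11619096,  0.        ,  0.        ,  0.        ,  0.        ]), 'position': array([0.31240936, 0.01661766, 1.27349121]), 'rotation': array([[ 0.01986933, -0.9872293 ,  0.15806177],
       [-0.99976094, -0.02106161, -0.00587145],
       [ 0.0091255 , -0.15790732, -0.98741177]])}
scene {'K': array([[451.59877875,   0.        , 288.28048691],
       [  0.        , 451.59877875, 212.46236348],
       [  0.        ,   0.        ,   1.        ]]), 'dist': array([0.03275222, 0.        , 0.        , 0.        , 0.        ]), 'position': array([1.25912534, 0.28797505, 0.74870647]), 'rotation': array([[-0.39051918,  0.60885385, -0.69050109],
       [ 0.92048559,  0.2697994 , -0.28269163],
       [ 0.01417889, -0.74599281, -0.66580304]])}
0.1 [0.24752027 0.62742272 0.22556069] [[-9.30233735e-01  3.66967103e-01 -5.85679499e-04]
 [ 3.66967565e-01  9.30232272e-01 -1.65120292e-03]
 [-6.11191818e-05 -1.75093004e-03 -9.99998465e-01]] 0.08551647069217713
```

View pics/top0.png

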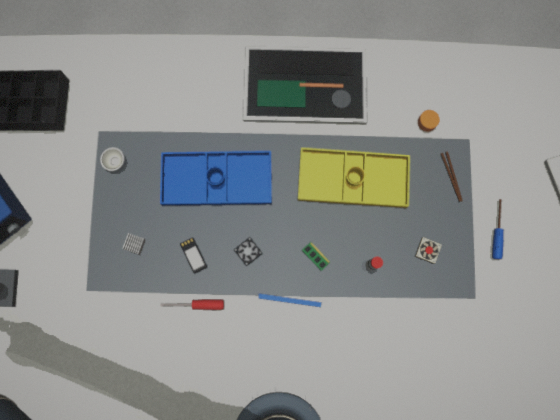

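View pics/scene0.png

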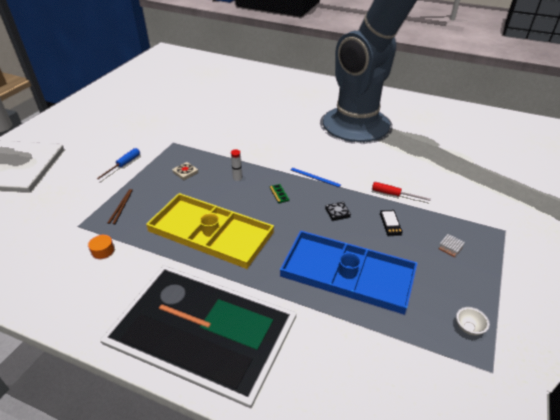

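The top view shows the heat sink (133,244), battery (193,255), fan (248,251), memory (316,257), tube (376,263), old fan (429,250), and the sockets at blue (216,178) and yellow (354,178). Next I'll deproject with depth.

```bash
cat > vis.py <<'E'
import cv2,numpy as np
def cloud(d,c):
    h,w=d.shape; u,v=np.meshgrid(np.arange(w),np.arange(h))
    n=cv2.undistortPoints(np.stack([u,v],-1).reshape(-1,1,2).astype(np.float32),c["K"],np.array(c["dist"])).reshape(h,w,2)
    P=np.dstack([n*d[...,None],d])
    return P@np.array(c["rotation"]).T+c["position"]
E
python3 - <<'E'
from rig import *
from vis import *
f=np.load("pics/top.npz"); W=cloud(f["d"],camera_params("top"))
seeds=dict(heatsink=(133,244,22),battery=(193,255,26),fan=(248,251,22),memory=(316,257,22),tube=(376,263,18),old=(429,250,22))
for k,(u,v,r) in seeds.items():
    P=W[v-r:v+r,u-r:u+r].reshape(-1,3); t=np.median(P[:,2]); Q=P[(P[:,2]>t+.004)]
    (c,s,a)=cv2.minAreaRect((Q[:,:2]*1000).astype(np.float32))
    print(k,"tab %.4f"%t,len(Q),np.round(c,1),np.round(s,1),round(a,1),"z",np.round(np.percentile(Q[:,2],[10,50,95])*1000,1))
hsv=cv2.cvtColor(f["p"],cv2.COLOR_RGB2HSV)
for k,lo,hi in(("blue",(100,150,40),(125,255,255)),("yellow",(22,150,60),(35,255,255))):
    m=cv2.inRange(hsv,lo,hi)>0; m[:130]=0;m[215:]=0;m[:,:140]=0;m[:,430:]=0
    Q=W[m]; Q1=Q[(Q[:,2]>.02)&(Q[:,2]<.032)]; c,s,a=cv2.minAreaRect((Q1[:,:2]*1000).astype(np.float32))
    S=Q[Q[:,2]>.036]; print(k,np.round(c,1),np.round(s,1),round(a,1),"socket",len(S),cv2.minEnclosingCircle((S[:,:2]*1000).astype(np.float32)),S[:,2].max(), "floor",np.percentile(Q[:,2],5))
big=cv2.resize(f["p"][225:285,110:450],None,fx=2.3,fy=2.3,interpolation=2); cv2.imwrite("pics/row.png",big[:,:,::-1])
E
```

```text
heatsink tab 0.0019 357 [415.4 209.2] [423.1 108.7] 76.3 z [ 7.5 17.7 24.8]
battery tab 0.0020 595 [405.5 145.6] [293.  124.1] 77.1 z [ 8.  14.3 19.2]
fan tab 0.0018 497 [397.9  81.3] [188.4 102.3] 8.6 z [ 8.8 14.7 19.1]
memory tab 0.0014 358 [383.8 -64.8] [118.9 180.9] 74.6 z [ 6.   8.5 14. ]
tube tab 0.0009 212 [ 390.8 -121.2] [ 90.3 304.1] 13.1 z [ 6.3 82.4 89. ]
old tab 0.0011 498 [ 410.3 -190.4] [105.  445.8] 12.1 z [ 8.3 13.8 17.7]
blue [608.5 167.3] [128.9 265.8] 2.0 socket 128 ((470.52215576171875, 96.16488647460938), 176.99563598632812) 1.27349121498267 floor 0.00043153841998474503
yellow [ 615.1 -178.4] [240.4 125.8] 87.5 socket 71 ((476.1487731933594, -79.44620513916016), 189.83914184570312) 1.27349121498267 floor 0.0018065078105985565
```

View pics/row.png

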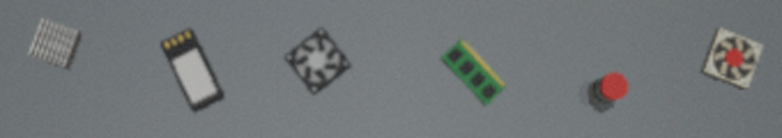

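Row crop: battery contacts point up-left, the memory lies about 40° diagonal, and the fan is turned about 40°. Invalid depth readings spoiled the fits, so I'll filter them out.

```bash
python3 - <<'E'
from rig import *
from vis import *
f=np.load("pics/top.npz"); W=cloud(f["d"],camera_params("top")); ok=f["d"]>0
def rect(Q): 
    c,s,a=cv2.minAreaRect((Q*1000).astype(np.float32)); return np.round(c,1),np.round(s,1),round(a,1)
def trim(Q,k=8,r=.006):
    from scipy.spatial import cKDTree
    n=cKDTree(Q).query_ball_point(Q,r,return_length=True); return Q[n>=k]
seeds=dict(heatsink=(133,244,22),battery=(193,255,26),fan=(248,251,22),memory=(316,257,22),tube=(376,263,18),old=(429,250,22))
for k,(u,v,r) in seeds.items():
    sl=np.s_[v-r:v+r,u-r:u+r]; z=W[sl][...,2]; t=np.median(z)
    m=((z>t+(.06 if k=="tube" else .004))&(z<.12)&ok[sl]).astype(np.uint8)
    n,L,st,_=cv2.connectedComponentsWithStats(m,connectivity=4); i=1+st[1:,4].argmax(); Q=W[sl][L==i]
    print(k,len(Q),*rect(Q[:,:2]),"mean",np.round(Q[:,:2].mean(0)*1000,1),"z",np.round(np.percentile(Q[:,2],[10,50,95])*1000,1))
hsv=cv2.cvtColor(f["p"],cv2.COLOR_RGB2HSV)
for k,lo,hi in(("blue",(100,150,40),(125,255,255)),("yellow",(22,150,60),(35,255,255))):
    m=(cv2.inRange(hsv,lo,hi)>0)&ok; m[:130]=0;m[215:]=0;m[:,:140]=0;m[:,430:]=0
    Q=W[m]; Q=Q[Q[:,2]<.06]; A=trim(Q[Q[:,2]>.012][:,:2],4)
    S=trim(Q[Q[:,2]>.034][:,:2],5,.008)*1000; print(k,*rect(A),"all",*rect(trim(Q[:,:2],6)),"socket",len(S),cv2.minEnclosingCircle(S.astype(np.float32)),S.mean(0),Q[:,2].max())
E
```

```text
heatsink 304 [445.8 361.3] [47.6 40. ] 73.4 mean [444.5 358.6] z [11.4 18.6 23.6]
battery 524 [422.4 214. ] [82.5 39.5] 30.0 mean [421.3 213.2] z [11.4 14.7 18.9]
fan 444 [434.   84.7] [49.7 53. ] 40.3 mean [433.7  85. ] z [11.  14.9 18.9]
memory 315 [426.7 -78.2] [67.6 32.5] 45.0 mean [426.9 -76.9] z [ 6.3  8.7 12.2]
tube 128 [ 408.1 -210. ] [25.5 25.9] 87.9 mean [ 407.3 -209. ] z [77.9 85.1 89.2]
old 462 [ 444.3 -349.9] [53.7 51.4] 70.6 mean [ 443.8 -349.1] z [ 9.8 13.9 17.6]
blue [608.3 167.3] [130.7 264.9] 1.4 all [608.3 167.3] [130.7 264.9] 1.4 socket 122 ((609.2791748046875, 167.07579040527344), 22.748632431030273) [610.99659423 167.96137001] 0.047723158198579085
yellow [ 634.9 -180.6] [264.9 115.5] 69.1 all [ 626.4 -176.7] [245.9 106.1] 87.0 socket 87 ((617.8666381835938, -168.35198974609375), 23.155881881713867) [ 622.8205779  -171.29538749] 0.04682239554580847
```

```bash
cat > h.py <<'E'
from rig import *
from vis import *
def R(a): c,s=np.cos(a),np.sin(a); return np.array([[-s,c,0],[c,s,0],[0,0,-1.]])
def best(p,a):
    o=[(abs(q[6]),b) for b in(a,a+np.pi) for q in[inverse_kinematics(p,R(b))] if q is not None]
    return R(min(o)[1])
def look(name,xy,zmin,zmax=.1,r=.07):
    """wrist view: rectangle (centre, long angle, sides) of what stands above zmin near xy"""
    s=sense(); p,d=camera("wrist"); c=camera_params("wrist"); cv2.imwrite(f"pics/{name}.png",p[:,:,::-1])
    T=np.array(c["tool_from_camera"]); Rw=s["tcp_rot"]@T[:3,:3]; t=s["tcp_rot"]@T[:3,3]+s["position"]
    W=cloud(d,dict(c,rotation=Rw,position=t))
    near=(np.hypot(W[...,0]-xy[0],W[...,1]-xy[1])<r)&(d>0)
    tab=np.median(W[near&(W[...,2]<.02)][:,2]) if (near&(W[...,2]<.02)).any() else 0
    m=(near&(W[...,2]>tab+zmin)&(W[...,2]<zmax)).astype(np.uint8); m=cv2.morphologyEx(m,cv2.MORPH_OPEN,np.ones((3,3)))
    n,L,st,_=cv2.connectedComponentsWithStats(m,connectivity=4)
    if n<2: print("nothing"); return None
    Q=W[L==1+st[1:,4].argmax()]
    (cc,sz,a)=cv2.minAreaRect((Q[:,:2]*1000).astype(np.float32))
    if sz[1]>sz[0]: a+=90
    print(name,"tab %.4f"%tab,len(Q),np.round(cc,1),np.round(sz,1),round(a,1),"z",np.round(np.percentile(Q[:,2],[5,50,95]),4))
    return np.array(cc)/1000,np.radians(a),sz
E
python3 - <<'E'
from h import *
f=np.load("pics/top.npz"); W=cloud(f["d"],camera_params("top")); ok=f["d"]>0
hsv=cv2.cvtColor(f["p"],cv2.COLOR_RGB2HSV)
m=cv2.inRange(hsv,(18,90,40),(40,255,255)); m[:135]=0;m[220:]=0;m[:,:280]=0;m[:,430:]=0
m=cv2.morphologyEx(m,cv2.MORPH_CLOSE,np.ones((3,3))); cn=max(cv2.findContours(m,0,2)[0],key=cv2.contourArea)
fill=cv2.drawContours(np.zeros_like(m),[cn],-1,1,-1)
for nm,mm in(("yel",fill>0),):
    Q=W[mm&ok]; Q=Q[Q[:,2]<.06]; c,s,a=cv2.minAreaRect((Q[:,:2]*1000).astype(np.float32)); print(nm,c,s,a)
    S=Q[Q[:,2]>.036][:,:2]*1000; print(len(S),cv2.minEnclosingCircle(S.astype(np.float32)))
xy=np.array([.4455,.360]); t=sense()["time_s"]
movep([*xy,.2],best([*xy,.2],np.radians(73.4))); print(sense()["time_s"]-t,sense()["joint_pos"])
look("w_hs",xy,.005)
E
```

```text
yel (621.7806396484375, -172.15199279785156) (275.1745910644531, 139.4104461669922) 87.2769775390625
106 ((617.4659423828125, -167.43272399902344), 24.35988426208496)
1.2667 [-0.76491326  0.32721036  0.01118714  1.81282774 -0.00539702  1.00091869
  0.53212445]
w_hs tab 0.0007 170 [438.4 338.2] [ 3.1 40.1] 163.3 z [0.007  0.0197 0.0215]
```

View pics/w_hs.png

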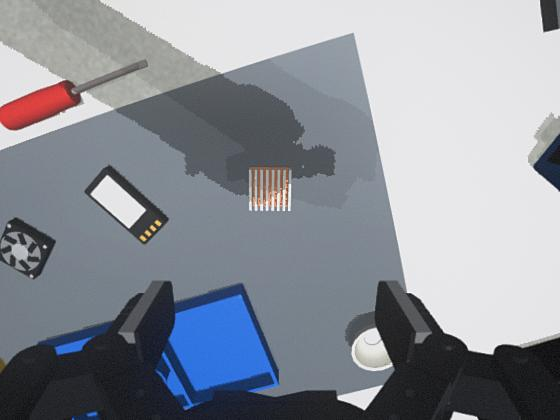

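The wrist view shows the heat sink at (270,189), square to the gripper. Its fins split into separate components, so I'll close the mask and measure every object and tray with the wrist camera.

```bash
sed -i 's/m=cv2.morphologyEx(m,cv2.MORPH_OPEN,np.ones((3,3)))/m=cv2.morphologyEx(cv2.morphologyEx(m,cv2.MORPH_CLOSE,np.ones((9,9))),cv2.MORPH_OPEN,np.ones((5,5)))*m/; s/connectivity=4)$/connectivity=8)/' h.py
sed -i 's/    Q=W\[L==1+st\[1:,4\].argmax()\]/    Q=W[m>0]/' h.py
python3 - <<'E'
from h import *
look("w_hs",[.444,.359],.005,r=.045)
for n,x,y,a,zm,zM in(("bat",.4215,.213,120,.005,.03),("fan",.434,.085,40,.005,.03),("mem",.427,-.0775,135,.004,.02),("tube",.4077,-.2095,90,.07,.1)):
    movep([x,y,.2],best([x,y,.2],np.radians(a))); print(np.round(sense()["joint_pos"][6],2)); look("w_"+n,[x,y],zm,zM,r=.055)
for n,x,y in(("yel",.62,-.17),("blue",.609,.167)):
    movep([x-.06,y,.3],R(0)); look("w_"+n,[x,y],.012,.06,r=.17); look("w_"+n,[x,y],.035,.06,r=.05)
print(sense()["time_s"])
ims=[cv2.resize(cv2.imread(f"pics/w_{n}.png"),(400,300)) for n in("bat","fan","tube","yel")]
cv2.imwrite("pics/mos.png",np.vstack([np.hstack(ims[:2]),np.hstack(ims[2:])]))
E
```

```text
w_hs tab 0.0009 1110 [443.9 355.9] [39.8 40.2] 163.0 z [0.0062 0.0198 0.0212]
-1.5
w_bat tab 0.0011 2973 [420.8 211.2] [80.4 36.1] 27.7 z [0.0127 0.0142 0.0155]
0.47
w_fan tab 0.0010 2597 [432.6  80.9] [49.9 50.1] 129.7 z [0.0128 0.0145 0.0159]
-0.61
w_mem tab 0.0009 2027 [425.  -81.8] [68.7 29.9] 43.6 z [0.0071 0.0084 0.0097]
-1.01
w_tube tab 0.0006 976 [ 406.6 -213.6] [26.3 25.1] 1.4 z [0.0786 0.0856 0.0867]
w_yel tab 0.0016 5769 [ 671.8 -175.5] [269.7 235.9] 87.3 z [0.0148 0.0209 0.0406]
w_yel tab 0.0042 57 [ 630.  -182.2] [36.9  9.1] 53.0 z [0.0395 0.0414 0.0428]
w_blue tab 0.0013 3810 [560.4 161.2] [227.2 269.6] 91.9 z [0.0143 0.0238 0.0414]
w_blue tab 0.0042 31 [629.9 164.2] [4.2 8.7] 92.3 z [0.0397 0.0418 0.043 ]
9.4667
```

View pics/mos.png

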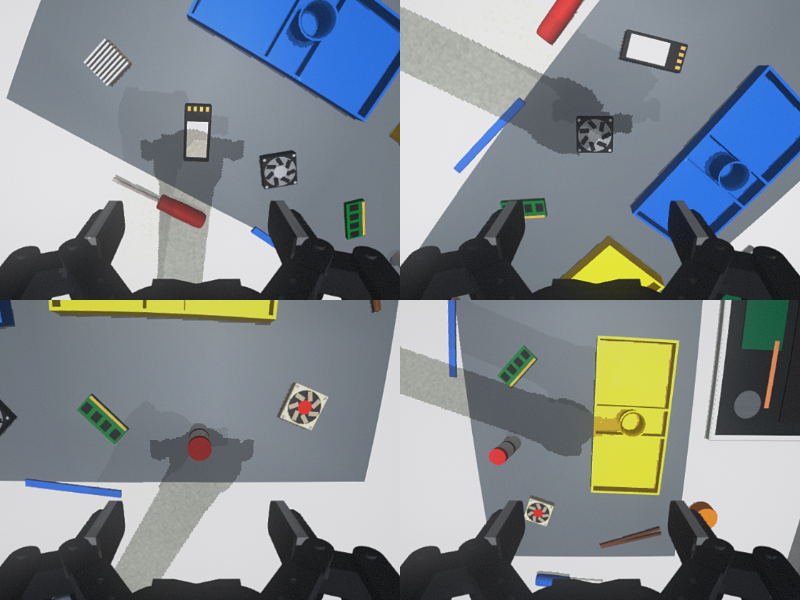

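The pictures show the objects cleanly isolated, and the fitted dimensions match the specs. Now I'll measure the trays better, then pick the memory.

```bash
cat >> h.py <<'E'
def wcloud():
    s=sense(); p,d=camera("wrist"); c=camera_params("wrist"); T=np.array(c["tool_from_camera"])
    return p,d,cloud(d,dict(c,rotation=s["tcp_rot"]@T[:3,:3],position=s["tcp_rot"]@T[:3,3]+s["position"]))
def tray(xy,lo,hi):
    p,d,W=wcloud(); m=(cv2.inRange(cv2.cvtColor(p,cv2.COLOR_RGB2HSV),lo,hi)>0)&(d>0)
    k=np.hypot(W[...,0]-xy[0],W[...,1]-xy[1])
    A=W[m&(k<.16)&(W[...,2]>.015)&(W[...,2]<.03)][:,:2]*1000; S=W[m&(k<.04)&(W[...,2]>.036)&(W[...,2]<.05)][:,:2]*1000
    c,s,a=cv2.minAreaRect(A.astype(np.float32)); print(np.round(c,1),np.round(s,1),round(a,1),"socket",len(S),cv2.minEnclosingCircle(S.astype(np.float32)))
def pick(xy,a,opening,f=40,up=.004):
    p=[*xy,.2]; movep(p,best(p,a)); command_gripper(opening)
    move_l([*xy,.055]); hit=move_l([*xy,.015],feed=.03,until_force=4); z=sense()["position"][2]; print("touch",hit,round(z,4))
    move_l([*xy,z+up],feed=.05); command_gripper(0,f); s=sense(); zg=s["position"][2]
    print("gap",s["finger_gap"],"z",round(zg,4)); move_l([*xy,.18]); print("gap",sense()["finger_gap"],"t",sense()["time_s"]); return zg
def place(xy,a,zg,dz=.005,w=.05):
    p=[*xy,.18]; movep(p,best(p,a)); move_l([*xy,zg+dz+.03]); print("down",move_l([*xy,zg+dz],feed=.05,until_force=8),sense()["position"][2])
    command_gripper(w); move_l([*xy,.2]); print("t",sense()["time_s"])
E
python3 - <<'E'
from h import *
for z in(.3,.22):
  movep([.609-.02,.167,z],R(0)); tray([.609,.167],(98,110,30),(128,255,255))
  movep([.62-.02,-.17,z],R(0)); tray([.62,-.17],(18,90,40),(40,255,255))
zg=pick([.4255,-.081],np.radians(133.6),.06); open("zg","w").write(str(zg))
E
```

```text
[609.5 162.9] [128.8 269. ] 2.0 socket 516 ((609.3983764648438, 163.17384338378906), 23.144996643066406)
[ 617.9 -172.9] [268.9 128.7] 87.4 socket 514 ((617.9703979492188, -172.64620971679688), 23.113506317138672)
[609.5 162.7] [128.7 269.7] 1.9 socket 767 ((609.3779907226562, 163.11456298828125), 23.241968154907227)
[ 617.9 -172.8] [269.3 128.8] 87.3 socket 773 ((617.972900390625, -172.44956970214844), 23.11698341369629)
touch False 0.0151
gap -0.00015057471116419958 z 0.0191
gap 1.1968281598282037e-06 t 19.8333
```

```bash
python3 - <<'E'
from h import *
s=sense(); print(s["position"],s["wrist_force"],s["finger_gap"])
command_gripper(.085); look("w_mem2",[.4255,-.081],.004,.02,r=.1)
E
```

```text
[ 0.42485843 -0.08090537  0.17935011] [-0.24711654 -0.07917632 -0.71562799] 1.1968281598282037e-06
w_mem2 tab 0.0007 2309 [424.7 -81.4] [68.7 29.5] 44.3 z [0.0071 0.0084 0.0097]
```

View pics/w_mem2.png

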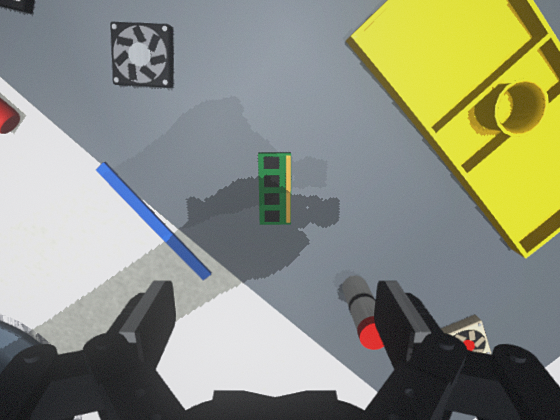

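The memory is untouched at (274,188): the fingers closed above it. I'll calibrate tip height against opening on bare table.

```bash
python3 - <<'E'
from h import *
p=[.5,0.,.1]; movep(p,best(p,np.pi/2))
for g in(0,.03,.05,.07):
    move_l([.5,0,.06]); command_gripper(g); move_l([.5,0,.03])
    h=move_l([.5,0,-.02],feed=.03,until_force=4); s=sense(); print(g,s["finger_gap"],h,s["position"][2],s["wrist_force"][2])
move_l([.5,0,.15]); print(sense()["time_s"])
E
```

```text
0 -0.00013548681700670834 True -0.004704676965852191 7.9823203803876694
0.03 0.029745941725542006 True -0.005205302176898782 7.85214259689811
0.05 0.050025343114909984 True -0.007756470422329867 6.852128005223949
0.07 0.07030268350870086 True -0.012454663443475619 6.9839761683465955
32.65
```

Tips sit at about TCP+5 mm (shut) to +12 mm (70 mm open) in practice, so I'll use this measured table. Retrying the memory.

```bash
cat >> h.py <<'E'
def zt(w): return np.interp(w,[0,.03,.05,.07],[-.0047,-.0052,-.0077,-.0125])+.001
def pick(xy,a,opening,w,f=40,tip=.002):
    zg=zt(w)+tip; p=[*xy,.18]; movep(p,best(p,a)); command_gripper(opening)
    move_l([*xy,.05+tip],feed=.25); print("hit",move_l([*xy,zg],feed=.08,until_force=12),sense()["position"])
    command_gripper(0,f); s=sense(); print("gap",s["finger_gap"],s["gripper_force"]); move_l([*xy,.18],feed=.25); print("gap",sense()["finger_gap"],"t",sense()["time_s"]); return zg
E
python3 - <<'E'
from h import *
zg=pick([.425,-.0815],np.radians(134),.06,.03)
look("w_held",[.425,-.0815],.004,.02,r=.06)
if sense()["finger_gap"]>.02:
    u=np.radians(87.3); c=np.array([.618,-.1727])+.078*np.array([np.cos(u),np.sin(u)])
    place(c,u-np.pi/2,zg)
    cv2.imwrite("pics/p1.png",camera("wrist")[0][:,:,::-1])
E
```

```text
hit False [ 0.42534694 -0.08165294 -0.00187176]
gap 0.028542432641477187 39.06803548336029
gap 0.0286393183131198 t 36.3917
nothing
down True 0.0025075058084230335
t 40.85
```

View pics/p1.png

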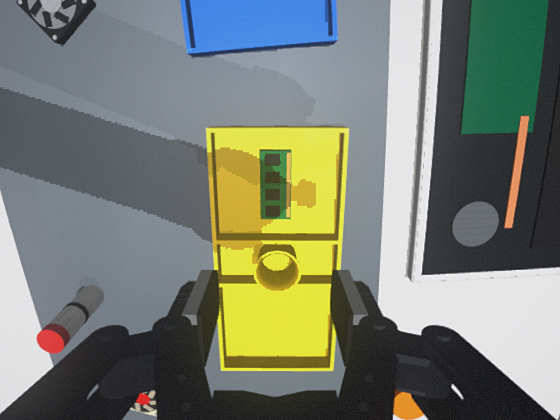

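Memory lies in the yellow compartment at (276,185), flat. Next: battery, fan and heat sink.

```bash
cat > go.py <<'E'
from h import *
ty=(np.array([.618,-.1727]),np.radians(87.3)); tb=(np.array([.6095,.1629]),np.radians(92))
for n,xy,a,op,w,t,sg in(("bat",[.421,.2115],117.7,.065,.036,ty,-1),("fan",[.4328,.0815],39.7,.075,.05,tb,-1),("hs",[.444,.3563],73,.07,.04,tb,1)):
    print(n); zg=pick(xy,np.radians(a),op,w)
    if abs(sense()["finger_gap"]-w)>.006: print("STOP"); break
    c=t[0]+sg*.078*np.array([np.cos(t[1]),np.sin(t[1])])
    place(c,t[1]-np.pi/2,zg,w=w+.02); cv2.imwrite(f"pics/p_{n}.png",camera("wrist")[0][:,:,::-1])
E
python3 go.py; python3 -c "
import cv2,numpy as np
cv2.imwrite('pics/m2.png',np.hstack([cv2.resize(cv2.imread(f'pics/p_{n}.png'),(400,300)) for n in('bat','hs')]))"
```

```text
bat
hit False [ 0.42137083  0.2115336  -0.00268725]
gap 0.03497544281542538 40.11899471282959
gap 0.034854033478740144 t 45.4333
down True 0.0017642577046129981
t 50.7917
fan
hit False [ 0.43319048  0.08149176 -0.0044046 ]
gap 0.049070029520551554 41.22723698616028
gap 0.04917733382669913 t 55.3417
down True 6.06713173318188e-05
t 59.6667
hs
hit False [ 0.44433226  0.35632886 -0.00335682]
gap 0.03880731237373946 41.79724037647247
gap 0.03930282394550313 t 63.9167
down True 0.0013249154754768448
t 68.275
```

View pics/m2.png

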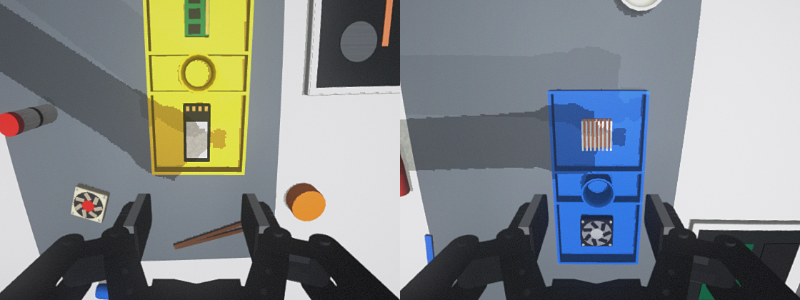

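The battery at left (197,133), and the heat sink (597,135) and fan (597,233) in blue, all lie properly. Now the tube.

```bash
python3 - <<'E'
from h import *
zg=pick([.407,-.213],np.pi/2,.06,.026,f=60,tip=.05)
c=[.6095,.163]; p=[*c,.18]; movep(p,best(p,0)); move_l([*c,zg+.05],feed=.2)
h=move_l([*c,zg+.004],feed=.05,until_force=20); s=sense(); print(h,s["position"],zg+.004,s["wrist_force"],s["ft_torque"],s["time_s"])
E
```

```text
hit False [ 0.40732209 -0.21329573  0.04624222]
gap 0.024001263969805158 58.56299579143524
gap 0.023917727381084303 t 72.7417
False [0.60902459 0.162881   0.05045401] 0.04986666666666667 [-3.00732919  0.45023056  6.13755808] [-0.03985448  0.76921589  0.00236115] 75.95
```

```bash
python3 - <<'E'
from h import *
command_gripper(.05); s=sense(); move_l([.6095,.163,.22]); movep([.57,.163,.3],R(0))
look("w_end",[.6095,.163],.06,.11,r=.04)
tray([.609,.163],(98,110,30),(128,255,255))
movep([.3,.5,.3],R(0)) if inverse_kinematics([.3,.5,.3],R(0)) is not None else None
for n in("top","scene"): cv2.imwrite(f"pics/{n}9.png",camera(n)[0][:,:,::-1])
t=cv2.imread("pics/top9.png")[130:280,140:460]; s=cv2.imread("pics/scene9.png")[130:320,120:440]
cv2.imwrite("pics/end.png",np.vstack([cv2.resize(t,(640,300)),cv2.resize(s,(500,297))[:, :].copy() if 0 else cv2.resize(s,(640,300))]))
print(sense()["time_s"])
E
```

```text
w_end tab 0.0043 589 [607.2 162.4] [25.6 25.8] 92.4 z [0.0734 0.0894 0.0908]
[609.5 162.7] [128.9 269.1] 1.9 socket 350 ((609.4442749023438, 163.30438232421875), 23.063417434692383)
79.8417
```

View pics/end.png

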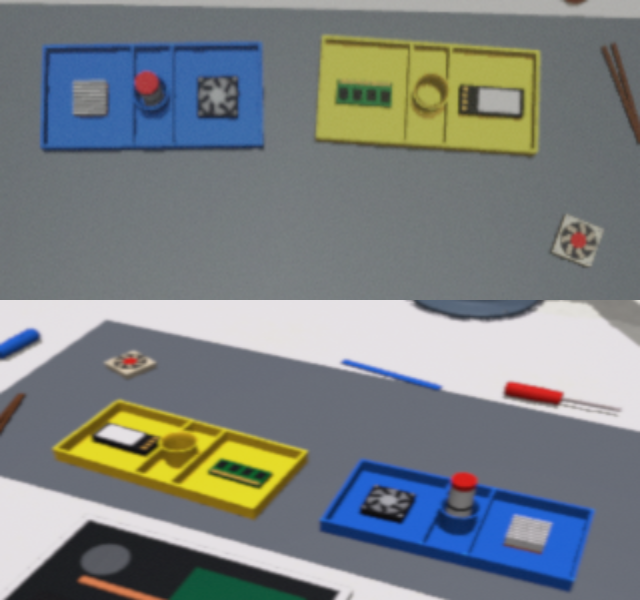

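The final pictures show every part flat in its own compartment. The tube stands upright at the blue socket with its top at 89 mm (fully home), 2 mm off the axis. The old fan hasn't moved.

```bash
python3 -c "
from rig import *
print(finish_job())"
```

```text
the job is handed in; nothing more can be done
None
```

Both kits are made up and the job is handed in at about 80 s of the 144 s allowed: the last camera check showed every part in place and the old fan where it lay, but the hand-in returned no verdict.

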